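# Lock the fresh filter cartridge into the bench fume filter

### The arm

A 7-joint arm with a two-finger parallel gripper is mounted at the origin on the work surface. World frame = base frame: x ahead of the robot, y to its left, z up, the work surface at z = 0. Lengths are in m, angles in rad, forces in N, time in s.
With the tool pointing down it reaches from about 0.35 to 0.9 m from the base axis. Payload 19.9 kg.
Tool frame: the origin (TCP) lies between the finger pads; the fingertips stand manip.nose_length ahead of it and the grasp point (between the pads) lies 11 mm behind it (manip.nose_length is the distance from the TCP to the fingertips, in m); z points along the fingers, x is the direction in which the jaws open and shut, and the axes are right-handed (so a half turn about z gives the same grasp; the last joint's range is limited). The gripper opens to 94 mm and grips with 3 to 60 N. Pads are 16 mm wide; open, the fingers measure 119 mm over their backs; the gripper's body (75 mm by 177 mm) begins 78 mm behind the grasp point.
Start: joints at [1.274, 0.417, -0.01, 1.614, 0.005, 1.111, -0.053], TCP at [0.158, -0.605, 0.213] pointing down, gripper open.
Joint ranges: [-2.81, 2.81], [-0.39, 2.02], [-1.27, 1.25], [0.06, 2.57], [-1.19, 4.33], [0.19, 2], [-2.82, 2.82]. Speed limits (rad/s): [1.89, 1.89, 2.39, 2.39, 3.01, 3.01, 3.01].

### API

Orientations are given as a rotation vector (axis times angle).
In Python, from station import manip gives the robot as it stands. The module is installed in compiled form; this text tells all that it offers.
- The arm moves only by the shell command python3 -m creep 'ROWS'. ROWS is text: rows parted by semicolons, each of 5 numbers parted by spaces: the opening, from 0 (shut) to 1 (fully open), then the shift along the tool's x, y, z in m, then the turn about the tool's z in degrees. A call has 1 to 20 rows; each row is the pose to reach, as a shift and turn from the pose commanded when the call began, along the tool's axes at that moment; what a row does not reach only later rows make up. A row lasts 1/10 s, in which the tool goes at most 50 mm and 8.59 degrees, less where a joint would pass 70% of its speed; a pose out of reach is approached as far as the arm can. A call with a gripper value outside its range is refused whole. The fingers move at their own pace and stop on an object; the grip force is fixed at half the most. Time passes only in rows, so rows that repeat a pose let the fingers close. It gives the time, the measured TCP pose, the force and the opening at its end, in the units of the state.
- manip.get_obs(): the state, without advancing time (a new reading comes with each control period).
- manip.snapshot(name): name is "scene" or "side" or "wrist"; returns a dict with "img" (480x640x3 uint8, blue, green, red), "fx", "fy", "cx", "cy" (pixels), "position" and "orientation" of the camera in the world; the wrist camera has in their place "T_tool_cam" (4x4, takes a point from camera to tool coordinates, whose origin is the TCP and whose axes are the tool frame's). Camera axes: x right, y down, z forward; pixel columns grow to the right and rows downward; lengths in m; the calibration is good to about 2 mm. A picture is of the moment at which its call begins: read the wrist's pose just before it. There is no depth.
- manip.job_done(): hands the job in, once; it reports no verdict.
The state is a dict: "time_s": time; "qpos": joint angles; "dq": joint speeds; "tau": joint torques, N m; "eef_pos": TCP position; "tool_rot": TCP orientation; "ft_force": force on the tool from outside, world axes, zero at the start; "wrist_torque": the same for the moment, N m; "grip_width": opening from 0.0 (shut) to 1.0 (fully open).
Only numpy, scipy, OpenCV 4.12 (cv2) and the standard library are available. Lean on these libraries where they do the work, as an engineer would, in place of code of your own. Each camera call takes 0.05 s, during which the arm holds its last target.

### The job

Fit the loose filter cartridge into the round bayonet socket on top of the grey fume filter unit: feel gently for the two slots, push the cartridge in against the spring, twist it a quarter turn clockwise (seen from above) to the stop, and let go so that the spring lifts it into its lock. Press and twist gently, never force it, and leave the tape, jar and scissors beside it where they are.

Things in the scene. Friction and masses are not known exactly. Their poses are not given: they have to be found in the camera images.
- cartridge_mid (a point): Filter cartridge standing upright on the desk, about 0.18 kg, 74 mm high: grey hub, white cap and grip bar. Point on its axis half-way up; z up, x along both the grip bar and the lugs; a half turn changes nothing. Heights from its underside: nose and neck 0 to 34 mm (40 mm diameter; 35 over the lowest 3 mm), cap 34 to 42 mm (68 mm diameter), bar 42 to 74 mm.
- cartridge_grip (a point): On the cartridge's axis, in its grip bar, 64 mm above its underside (10 mm below the bar's top). The bar is 56 mm long along x, 14 mm thick along y, and stands 32 mm above the cap; grip it across its thickness.
- cartridge_lug (a point): Middle of the +x lug of the cartridge; a second lug is opposite at -x. Each lug lies 14 to 20 mm above the underside, reaches out to 27 mm from the axis and is 23 degrees wide.
- filter_unit: Fume filter unit, a grey box fixed to the desk, 150 x 150 x 80 mm, with an aluminium bayonet collar (75 mm outside diameter) in its top. Origin at the centre of its underside. Everything in the socket is rigid except the sprung seat: more than 60 N between cartridge and unit damages it.
- socket (a point): Centre of the collar's mouth, 84 mm above the desk; axes are the box's, z up. The hole is 44 mm in diameter with two opposite slots 39 degrees wide, out to 29 mm from the axis. The collar is fixed, but was fitted by hand: the line through its slots lies anywhere within 23 degrees either way of the box's x axis. That angle is not measured: feel (or look) for it.
- socket_seat (a point): On the axis, 17 mm below the mouth: the free height of the sprung seat. A cartridge not in line rests with its lugs on the collar, underside 14 mm below the mouth; within about 6 degrees of the slots it drops on to this seat, which pushes up with 4.5 N plus 0.4 N per mm, to a hard end 32 mm below the mouth. Let go there unturned, it comes back up to here.
- socket_lock (a point): On the axis, 25 mm below the mouth: where the underside of a locked cartridge is. With the underside 28 to 32 mm below the mouth it turns clockwise from above (negative about z) up to a hard stop 96 degrees from the slots' middle; the other way is blocked. Let go within 5 degrees of 90, the spring lifts it 3 mm into a recess and locks it; let go earlier, it stays 28 mm deep, unlocked.
- tape: Bystander, to be left alone: roll of paper tape lying flat, a ring 66 mm across with a 48 mm hole, 24 mm high; origin at the centre of its underside.
- paste_jar: Bystander, to be left alone: small closed glass jar with a steel lid, 52 mm across, 55 mm high; origin at the centre of its underside.
- scissors: Bystander, to be left alone: scissors lying flat, about 185 mm long; origin at the pivot, x towards the blade tips.
Mind the look-alikes: they are no part of the job. What is shaped like the part that bears cartridge_mid but red or turquoise is not meant.

How it is judged:
By the outcome, as a careful person would: the job done as asked, in the order asked, and still so for the second after the job is handed in, with the robot touching nothing.
It also fails if it takes over 72 s, if anything falls off the work surface, if the arm or the gripper's body presses on something with over 40 N, if the wrist force passes 120 N, or if a joint passes its speed limit or range.

## Working session

There is one attempt and no reset: what is moved stays moved. The work goes in short steps, Python scripts to look and compute and a shell command to move; the robot and the scene stay as the last step left them, time stands still between calls to the robot, and variables do not carry over. Pictures are saved under pics/ and viewed, and the job is handed in when it is done.

```bash
mkdir -p pics
cat > h.py <<'E'
import numpy as np, cv2
from scipy.spatial.transform import Rotation as R
from station import manip
def snap(n,f):
    o=manip.get_obs(); s=manip.snapshot(n); cv2.imwrite('pics/'+f,s['img'])
    if 'T_tool_cam' in s:
        T=np.eye(4);T[:3,:3]=R.from_rotvec(o['tool_rot']).as_matrix();T[:3,3]=o['eef_pos'];T=T@np.array(s['T_tool_cam'])
    else:
        T=np.eye(4);q=np.array(s['orientation']);T[:3,3]=s['position']
        T[:3,:3]=q if q.shape==(3,3) else R.from_rotvec(q).as_matrix()
    K=(s['fx'],s['fy'],s['cx'],s['cy'])
    np.savez('pics/'+f+'.npz',T=T,K=K)
    return s,T,K
def load(f):
    d=np.load('pics/'+f+'.npz');return d['T'],d['K']
def ray(f,u,v,z):
    T,K=load(f);d=T[:3,:3]@np.array([(u-K[2])/K[0],(v-K[3])/K[1],1]);return T[:3,3]+d*(z-T[2,3])/d[2]
def proj(f,p):
    T,K=load(f);c=T[:3,:3].T@(np.asarray(p)-T[:3,3]);return np.array([K[0]*c[0]/c[2]+K[2],K[1]*c[1]/c[2]+K[3]])
E
python3 - <<'E'
from h import *
for n in ('scene','side','wrist'):
    s,T,K=snap(n,n+'0.png'); print(n,s.get('orientation'),T.round(3).tolist(),K)
o=manip.get_obs();print(o,manip.nose_length)
E
```

```text
scene [-2.23072207 -1.09029153  0.41055004] [[0.612, 0.6, -0.515, 1.078], [0.791, -0.471, 0.391, -0.437], [-0.008, -0.647, -0.763, 0.82], [0.0, 0.0, 0.0, 1.0]] (548.6676483878632, 548.6676483878632, 314.9322662708434, 238.12281827501917)
side [-0.95525144  2.38237863 -1.13331723] [[-0.719, -0.429, 0.547, 0.076], [-0.695, 0.457, -0.555, 0.501], [-0.012, -0.779, -0.627, 0.673], [0.0, 0.0, 0.0, 1.0]] (538.0800635188624, 538.0800635188624, 320.58210826508116, 238.4170207399433)
wrist None [[0.254, -0.93, -0.265, 0.236], [-0.967, -0.245, -0.068, -0.584], [-0.002, 0.274, -0.962, 0.384], [0.0, 0.0, 0.0, 1.0]] (367.642220603753, 367.642220603753, 325.39982124401246, 240.77763804026708)
{'time_s': 0.15, 'qpos': array([ 1.27347919,  0.41786144, -0.01030305,  1.61401878,  0.0047408 ,
        1.11069729, -0.05300601]), 'dq': array([-9.84989612e-04, -2.87845280e-03,  5.54500786e-04, -3.05410958e-03,
       -1.02291489e-03, -9.92919298e-05,  1.48600104e-03]), 'tau': array([ 7.83702817e-04, -8.51529479e+01,  6.39140345e-01, -4.26132488e+01,
       -4.88329644e-02,  1.71396491e-02,  2.58378680e-05]), 'eef_pos': array([ 0.15805806, -0.60439708,  0.21296085]), 'tool_rot': array([-2.48629013e+00,  1.91960105e+00,  1.29946350e-03]), 'ft_force': array([0.93981322, 0.18751014, 0.01266572]), 'wrist_torque': array([-0.00470824,  0.00531263,  0.02529493]), 'grip_width': 1.0015807814733746} 0.008
```

View pics/scene0.png

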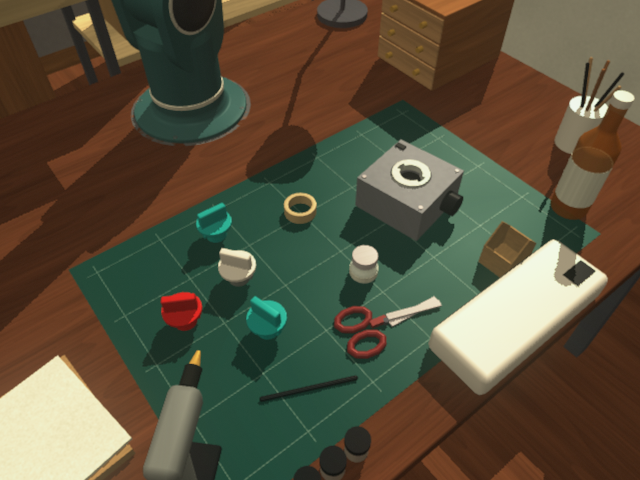

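View pics/side0.png

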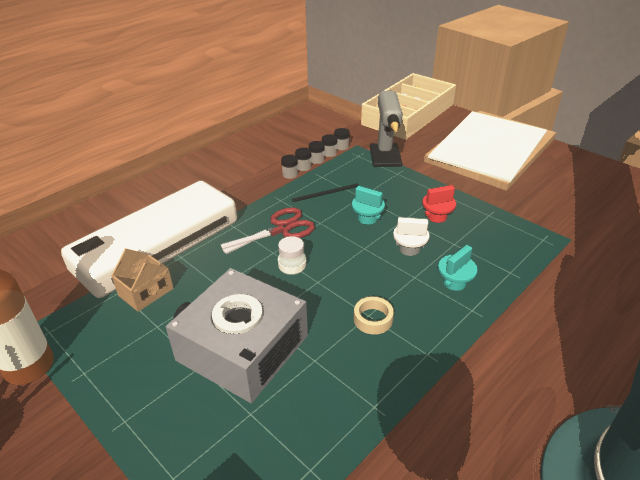

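View pics/wrist0.png

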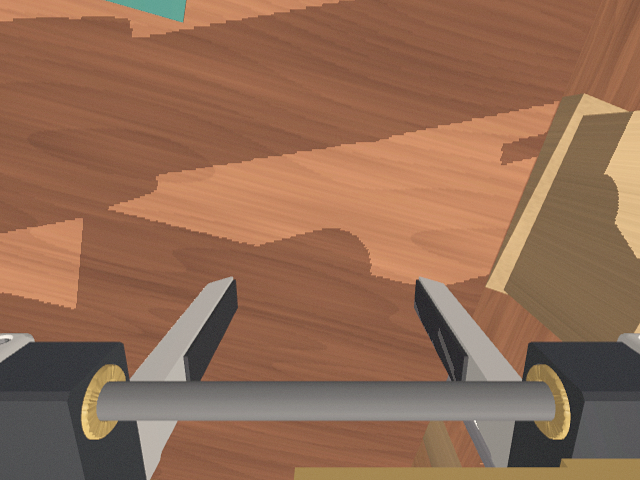

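Cartridge candidates in scene0: white (237,266), red (181,311), turquoise (213,222) and (266,318). The white cap and grey hub match only the first, which is at (411,233) in the side view. I'll confirm with enlarged crops and look at the collar too.

Run:
```python
from h import *
a=cv2.imread('pics/scene0.png');b=cv2.imread('pics/side0.png')
c=lambda i,u,v,w,h,s:cv2.resize(i[v:v+h,u:u+w],None,fx=s,fy=s,interpolation=cv2.INTER_CUBIC)
top=np.hstack([c(a,205,235,65,65,6),c(b,380,205,65,65,6)])
bot=np.hstack([c(a,370,140,80,60,4.875),c(b,195,280,80,60,4.875)])[:210]
bot=np.hstack([c(a,370,140,80,60,4.875),c(b,195,280,80,60,4.875)])
im=np.vstack([top,bot]);im=cv2.resize(im,None,fx=.85,fy=.85);print(im.shape);cv2.imwrite('pics/crop0.png',im)
```

```text
(580, 663, 3)
```

View pics/crop0.png

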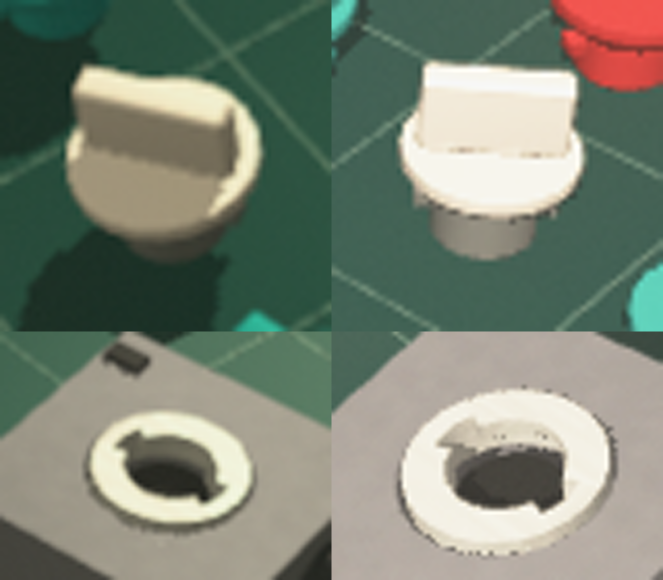

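The crop confirms it: white cap and bar on a grey hub, at scene (237,266) and side (411,233). The collar slots are visible too, at upper left and lower right in the scene view.

Run:
```python
from h import *
S=lambda x,y:(205+x/5.1-.4,235+y/5.1-.4)
D=lambda x,y:(380+(x-331.5)/5.1-.4,205+y/5.1-.4)
for f,F,c in (('scene0.png',S,[(85,66),(75,85),(237,105),(225,125)]),('side0.png',D,[(425,63),(422,90),(577,70),(575,98)])):
    P=np.array([ray(f,*F(*p),.074) for p in c]);m=P.mean(0)
    d=(P[2]+P[3]-P[0]-P[1])/2;print('bar',f,m.round(4),np.degrees(np.arctan2(d[1],d[0])),np.hypot(*d[:2]))
k=4.144
S=lambda x,y:(370+x/k-.4,140+(y-331.5)/k-.4)
D=lambda x,y:(195+(x-331.5)/k-.4,280+(y-331.5)/k-.4)
# collar outer ellipse extents, slots
for f,F,o,s in (('scene0.png',S,[(90,467),(253,474),(168,411),(172,523)],[(130,440),(212,490)]),('side0.png',D,[(402,476),(612,458),(520,390),(490,547)],[(455,437),(553,497)])):
    P=np.array([ray(f,*F(*p),.084) for p in o]);print('col',f,P.mean(0).round(4),np.ptp(P,0))
    Q=np.array([ray(f,*F(*p),.084) for p in s]);d=Q[1]-Q[0];print('slot',Q.mean(0).round(4),np.degrees(np.arctan2(d[1],d[0])),np.hypot(*d[:2]))
# box top corners
for f,c in (('scene0.png',[(404,141),(464,178),(418,212),(357,181)]),('side0.png',[(232,270),(307,305),(250,361),(168,324)])):
    P=np.array([ray(f,*p,.08) for p in c]);print('box',P.mean(0).round(4),[np.degrees(np.arctan2(*(P[(i+1)%4]-P[i])[[1,0]])).round(1) for i in range(4)],[np.linalg.norm(P[(i+1)%4]-P[i]).round(3) for i in range(4)])
for n,a,z in (('tape',(300,208),.012),('jar',(364,250),.055),('scis',(380,320),0),('turq1',(213,222),.05),('turq2',(266,318),.05),('red',(181,311),.05)):print(n,ray('scene0.png',*a,z).round(3))
M=R.from_rotvec(manip.get_obs()['tool_rot']).as_matrix();print(M.round(3))
```

```text
bar scene0.png [ 0.5155 -0.1856  0.074 ] 33.955873924418874 0.05622028684841349
bar side0.png [ 0.5123 -0.1832  0.074 ] -141.64431290843117 0.0547028238158447
col scene0.png [0.5639 0.1901 0.084 ] [5.67739402e-02 5.67771708e-02 1.11022302e-16]
slot [0.5622 0.1917 0.084 ] 7.230280250405166 0.049145747738058375
col side0.png [0.5596 0.1924 0.084 ] [0.05262313 0.05781886 0.        ]
slot [0.5603 0.1933 0.084 ] -173.4379099185367 0.049258690986882944
box [0.5698 0.1845 0.08  ] [np.float64(5.4), np.float64(-85.9), np.float64(-165.2), np.float64(101.2)] [np.float64(0.153), np.float64(0.134), np.float64(0.136), np.float64(0.157)]
box [0.5588 0.1886 0.08  ] [np.float64(-168.9), np.float64(98.2), np.float64(15.7), np.float64(-80.1)] [np.float64(0.149), np.float64(0.13), np.float64(0.146), np.float64(0.142)]
tape [0.45  0.002 0.012]
jar [0.638 0.007 0.055]
scis [ 0.742 -0.042  0.   ]
turq1 [ 0.407 -0.17   0.05 ]
turq2 [ 0.644 -0.211  0.05 ]
red [ 0.546 -0.314  0.05 ]
[[ 0.253 -0.967 -0.   ]
 [-0.967 -0.253  0.001]
 [-0.001  0.    -1.   ]]
```

```bash
python3 -m creep '1 -0.316 -0.45 0 -150;1 -0.316 -0.45 0 -150;1 -0.316 -0.45 0 -150;1 -0.316 -0.45 0 -150;1 -0.316 -0.45 0 -150;1 -0.316 -0.45 0 -150;1 -0.316 -0.45 0 -150;1 -0.316 -0.45 0 -150;1 -0.316 -0.45 0 -150;1 -0.316 -0.45 0 -150;1 -0.316 -0.45 0 -150;1 -0.316 -0.45 0 -150;1 -0.316 -0.45 0 -150;1 -0.316 -0.45 0 -150;1 -0.316 -0.45 0 -150;1 -0.316 -0.45 0 -150;1 -0.316 -0.45 0 -150;1 -0.316 -0.45 0 -150;1 -0.316 -0.45 0 -150;1 -0.316 -0.45 0 -150'
python3 -c "
from h import *
o=manip.get_obs();print(o['qpos'].round(3));print(R.from_rotvec(o['tool_rot']).as_matrix().round(3))"
```

```text
time_s: 2.15
eef_pos: [0.5134, -0.1851, 0.2133]
tool_rot: [-2.5, -1.901, 0.0]
ft_force: [0.3, 0.1, 1.2]
grip_width: 0.997
[ 0.876  0.355 -0.722  1.794  0.262  1.091  1.364]
[[ 0.267  0.964 -0.   ]
 [ 0.964 -0.267  0.   ]
 [ 0.    -0.    -1.   ]]
```

```bash
python3 -m creep '1 0 0 0 -52;1 0 0 0 -52;1 0 0 0 -52;1 0 0 0 -52;1 0 0 0 -52;1 0 0 0 -52;1 0 0 0 -52;1 0 0 0 -52'
python3 -c "
from h import *
o=manip.get_obs();print(o['qpos'].round(3));print(R.from_rotvec(o['tool_rot']).as_matrix().round(3))
snap('wrist','w1.png')"
```

```text
time_s: 2.95
eef_pos: [0.5135, -0.1851, 0.2133]
tool_rot: [-1.418, -2.803, -0.0]
ft_force: [0.1, -0.5, -0.1]
grip_width: 1.001
[ 1.009  0.407 -0.905  1.79   0.353  1.117  2.191]
[[-0.593  0.805 -0.   ]
 [ 0.805  0.593  0.   ]
 [ 0.    -0.    -1.   ]]
```

View pics/w1.png

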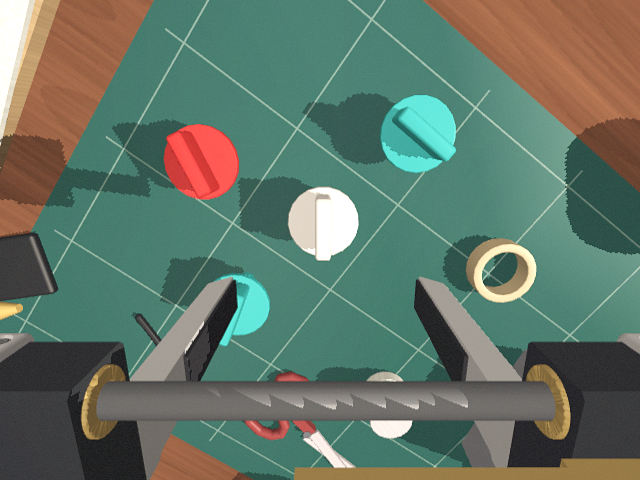

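Run:
```python
from h import *
i=cv2.imread('pics/w1.png')[175:275,270:380];cv2.imwrite('pics/w1c.png',cv2.resize(i,None,fx=6,fy=6,interpolation=cv2.INTER_CUBIC)[:600])
print(proj('w1.png',[.5135,-.1851,.064]),proj('w1.png',[.5135,-.1851,.074]))
```

```text
[325.05608591 228.21810875] [325.05414855 230.9924176 ]
```

View pics/w1c.png

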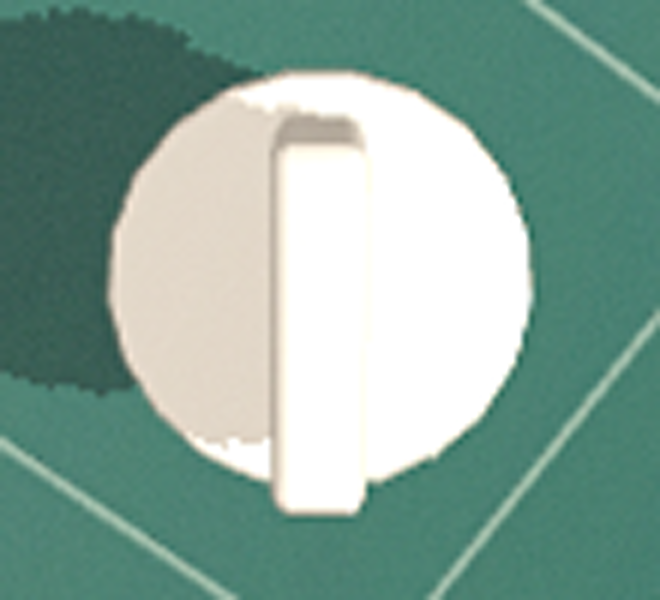

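Run:
```python
from h import *
M=np.array([[-0.593,.805,0],[.805,.593,0],[0,0,-1]])
t=np.array([.5135,-.1851,.2133])
for u,v,z in ((270+321.5/6,175+330/6,.074),(270+321.5/6,175+145/6,.074),(270+321.5/6,175+514/6,.074),(270+320/6,175+279/6,.042)):
    p=ray('w1.png',u-.4,v-.4,z);print(p.round(4),(M.T@(p-t)).round(4))
```

```text
[ 0.5135 -0.1872  0.074 ] [-0.0016 -0.0013  0.1393]
[ 0.4917 -0.2032  0.074 ] [-0.0016 -0.0283  0.1393]
[ 0.5362 -0.1704  0.074 ] [-0.0017  0.027   0.1393]
[ 0.5135 -0.1876  0.042 ] [-0.002  -0.0015  0.1713]
```

```bash
python3 -m creep '1 -0.0018 -0.001 0.04 0;1 -0.0018 -0.001 0.08 0;1 -0.0018 -0.001 0.115 0;1 -0.0018 -0.001 0.14 0;1 -0.0018 -0.001 0.155 0;1 -0.0018 -0.001 0.159 0;1 -0.0018 -0.001 0.159 0'
python3 -m creep '0.6 0 0 0 0;0.4 0 0 0 0;0.2 0 0 0 0;0 0 0 0 0;0 0 0 0 0;0 0 0 0 0;0 0 0 0 0;0 0 0 0 0;0 0 0 0 0'
```

```text
time_s: 3.7
eef_pos: [0.5141, -0.187, 0.0548]
tool_rot: [1.412, 2.806, 0.0]
ft_force: [-0.2, -0.4, 0.2]
grip_width: 0.998
time_s: 4.6
eef_pos: [0.5138, -0.1871, 0.0544]
tool_rot: [-1.41, -2.807, -0.0]
ft_force: [0.5, 0.1, -0.5]
grip_width: 0.271
```

```bash
python3 -m creep '0 0 0 0 0;0 0 0 0 0;0 0 0 0 0;0 0 0 0 0;0 0 0 0 0;0 0 0 0 0'
python3 -m creep '0 0 0 0 0;0 0 0 0 0'
```

```text
time_s: 5.2
eef_pos: [0.5138, -0.1871, 0.0544]
tool_rot: [-1.41, -2.807, -0.0]
ft_force: [-1.4, -0.8, -2.9]
grip_width: 0.146
time_s: 5.4
eef_pos: [0.5138, -0.1871, 0.0544]
tool_rot: [-1.41, -2.807, -0.0]
ft_force: [-0.4, -0.1, -1.8]
grip_width: 0.148
```

```bash
python3 -m creep '0 0 0 -0.01 0;0 0 0 -0.03 0;0 0 0 -0.06 0;0 0 0 -0.1 0;0 0.02 0.012 -0.14 3;0 0.05 0.03 -0.14 6;0 0.085 0.05 -0.14 10;0 0.12 0.07 -0.14 14;0 0.16 0.095 -0.14 18;0 0.2 0.12 -0.14 22;0 0.24 0.142 -0.14 26;0 0.275 0.163 -0.14 29;0 0.3 0.178 -0.14 29;0 0.312 0.185 -0.14 29;0 0.3176 0.1878 -0.14 29;0 0.3176 0.1878 -0.14 29;0 0.3176 0.1878 -0.14 29'
python3 -c "
from h import *
o=manip.get_obs();print(o['qpos'].round(3));print(R.from_rotvec(o['tool_rot']).as_matrix().round(3))
snap('wrist','w2.png')"
```

```text
time_s: 7.1
eef_pos: [0.475, 0.1789, 0.1946]
tool_rot: [2.069, 2.364, -0.0]
ft_force: [-0.7, -1.0, -1.5]
grip_width: 0.151
[ 0.345  0.353 -0.919  1.899  0.323  1.046  0.995]
[[-0.132  0.991 -0.   ]
 [ 0.991  0.132 -0.   ]
 [-0.    -0.    -1.   ]]
```

View pics/w2.png

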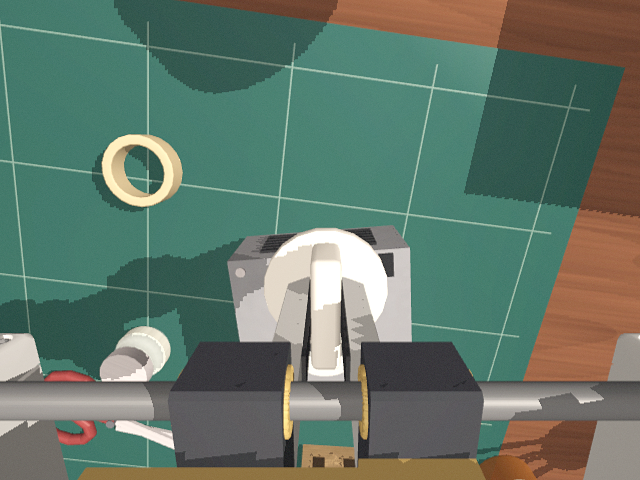

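```bash
python3 -m creep '0 0 0.02 0 0;0 0 0.055 0 0;0 0 0.095 0 0;0 0 0.135 0 0;0 0 0.165 0 0;0 0 0.18 0 0;0 0 0.185 0 0;0 0 0.185 0 0;0 0 0.185 0 0'
python3 -c "
from h import *
o=manip.get_obs();print(o['qpos'].round(3));print(R.from_rotvec(o['tool_rot']).as_matrix().round(3))
snap('wrist','w3.png')"
```

```text
time_s: 8.05
eef_pos: [0.6576, 0.204, 0.1946]
tool_rot: [-2.068, -2.365, 0.0]
ft_force: [-0.2, 0.1, -1.8]
grip_width: 0.143
[ 0.16   0.674 -0.794  1.435  0.49   1.237  1.019]
[[-0.133  0.991 -0.   ]
 [ 0.991  0.133 -0.   ]
 [-0.    -0.    -1.   ]]
```

View pics/w3.png

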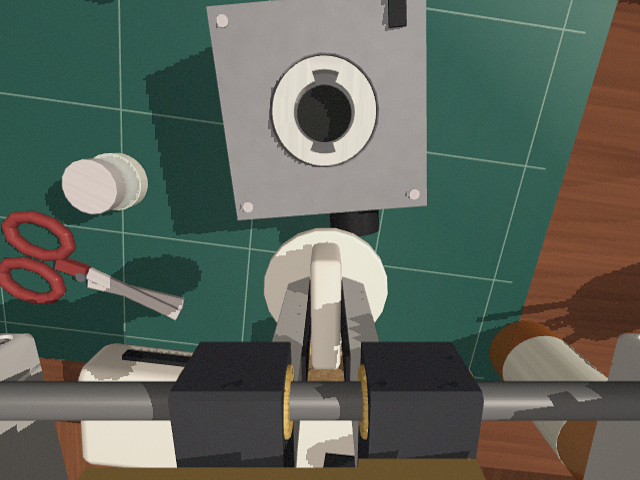

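The collar shows clearly at (324,110), with its slots at (325,76) and (323,147). I'll fit it on a rectified top view.

Run:
```python
from h import *
T,K=load('w3.png');i=cv2.imread('pics/w3.png')
c0=np.array([.5615,.1915]);n=600;s=.1/n   # rectified: u->x, v-> -y
uv=np.array([[0,0],[n,0],[n,n],[0,n]],np.float32)
w=[[c0[0]+(u-n/2)*s,c0[1]-(v-n/2)*s,.084] for u,v in uv]
H=cv2.getPerspectiveTransform(np.array([proj('w3.png',p) for p in w],np.float32),uv)
r=cv2.warpPerspective(i,H,(n,n),flags=cv2.INTER_CUBIC);cv2.imwrite('pics/rect.png',r)
g=cv2.cvtColor(r,6)
m=cv2.morphologyEx((g>200).astype(np.uint8)*255,cv2.MORPH_OPEN,np.ones((5,5)))
cs,_=cv2.findContours(m,cv2.RETR_EXTERNAL,2)
c=max(cs,key=cv2.contourArea);(x,y),rr=cv2.minEnclosingCircle(c);e=cv2.fitEllipse(cv2.convexHull(c))
print('outer',c0+[(x-n/2)*s,-(y-n/2)*s],rr*s,e,c0+[(e[0][0]-n/2)*s,-(e[0][1]-n/2)*s],np.array(e[1])*s)
```

```text
outer [0.56205173 0.19020487] 0.03747263590494792 ((303.7380676269531, 307.7497863769531), (447.6343994140625, 448.22271728515625), 77.96981811523438) [0.56212301 0.19020837] [0.07460573 0.07470379]
```

View pics/rect.png

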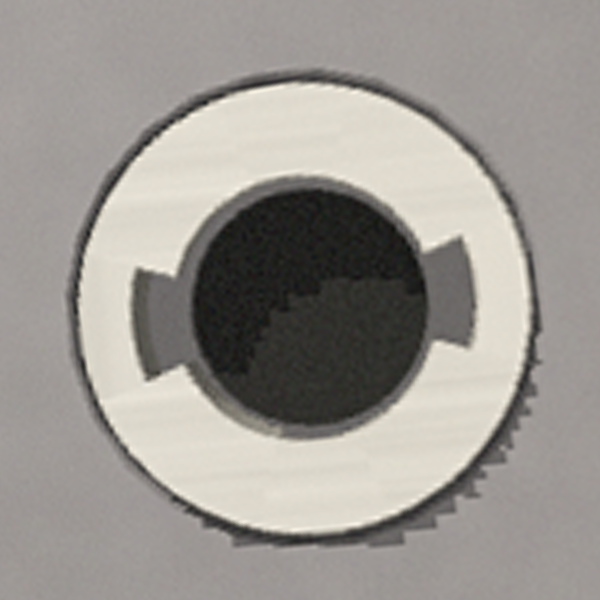

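Run:
```python
from h import *
i=cv2.imread('pics/w3.png')[220:400,250:400];cv2.imwrite('pics/w3c.png',cv2.resize(i,None,fx=3.3,fy=3.3,interpolation=cv2.INTER_CUBIC))
t=np.array([.6576,.204,.1946])
M=np.array([[-.133,.991,0],[.991,.133,0],[0,0,-1]])
ztop=-.0196 ; zc=.0124  # tool z of bar top, cap top
for q in ([7,-28,-19.6],[-7,-28,-19.6],[7,28,-19.6],[-7,28,-19.6],[0,-34,12.4],[34,0,12.4],[-34,0,12.4]):
    print(q,proj('w3.png',t+M@(np.array(q)/1000)).round(1),((proj('w3.png',t+M@(np.array(q)/1000))-[250,220])*3.3).round())
```

```text
[7, -28, -19.6] [340.9 259.8] [300. 131.]
[-7, -28, -19.6] [308.8 259.8] [194. 131.]
[7, 28, -19.6] [339.4 370.9] [295. 498.]
[-7, 28, -19.6] [310.1 370.8] [198. 498.]
[0, -34, 12.4] [324.9 228.6] [247.  28.]
[34, 0, 12.4] [387.7 289.7] [455. 230.]
[-34, 0, 12.4] [261.9 289.6] [ 39. 230.]
```

View pics/w3c.png

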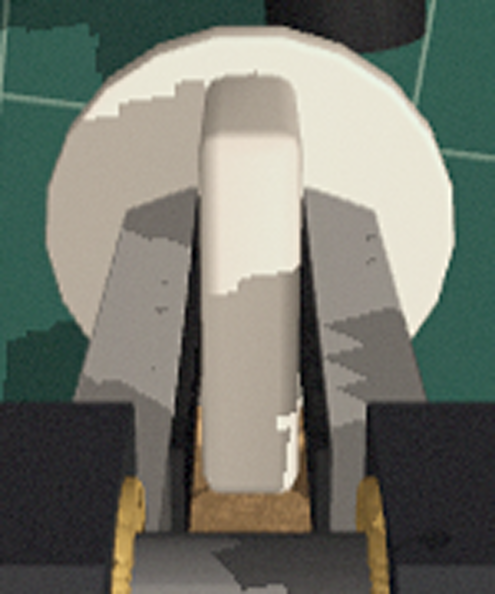

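```bash
python3 -m creep '0 0 -0.02 0 1;0 -0.001 -0.05 0 2.2;0 -0.0014 -0.08 0 2.2;0 -0.0014 -0.094 0 2.2;0 -0.0014 -0.0964 0 2.2;0 -0.0014 -0.0964 0.02 2.2;0 -0.0014 -0.0964 0.04 2.2;0 -0.0014 -0.0964 0.052 2.2;0 -0.0014 -0.0964 0.052 2.2;0 -0.0014 -0.0964 0.052 2.2'
python3 -c "
from h import *
o=manip.get_obs();print(o['eef_pos'],o['wrist_torque'],o['qpos'].round(3));print(R.from_rotvec(o['tool_rot']).as_matrix().round(4))
snap('scene','s4.png');snap('side','d4.png')
a=cv2.imread('pics/s4.png')[90:240,310:510];b=cv2.imread('pics/d4.png')[200:400,140:340]
cv2.imwrite('pics/c4.png',np.hstack([cv2.resize(a,(400,300),interpolation=2),cv2.resize(b,(300,300),interpolation=2)]))"
```

```text
time_s: 9.1
eef_pos: [0.5631, 0.1905, 0.143]
tool_rot: [-2.113, -2.325, -0.001]
ft_force: [0.5, -0.7, -1.4]
grip_width: 0.146
[0.5631256  0.19048563 0.1429712 ] [ 0.07569412 -0.17411406  0.01099083] [ 0.224  0.568 -0.812  1.737  0.469  1.041  0.912]
[[-9.520e-02  9.955e-01  2.000e-04]
 [ 9.955e-01  9.520e-02  4.000e-04]
 [ 4.000e-04  2.000e-04 -1.000e+00]]
```

View pics/c4.png

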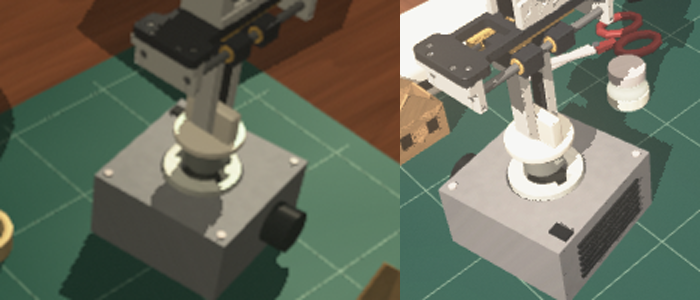

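```bash
python3 -m creep '0 -0.0006 -0.0009 0.002 0;0 -0.0006 -0.0009 0.006 0;0 -0.0006 -0.0009 0.010 0;0 -0.0006 -0.0009 0.014 0;0 -0.0006 -0.0009 0.0155 0;0 -0.0006 -0.0009 0.0155 0'
python3 -c "
from h import *
o=manip.get_obs();print(o['eef_pos'],o['ft_force'],o['wrist_torque'])"
```

```text
time_s: 9.8
eef_pos: [0.5619, 0.1895, 0.1267]
tool_rot: [-2.113, -2.324, 0.0]
ft_force: [-0.2, -0.8, -0.8]
grip_width: 0.148
[0.56189727 0.18953787 0.12666155] [-0.16165194 -0.78040467 -0.82960518] [ 0.07477711 -0.14698796 -0.03014452]
```

Underside is about 12 mm into the hole with no contact. I'll feel for the slots slowly.

```bash
python3 -m creep '0 0 0 0.001 0;0 0 0 0.002 0;0 0 0 0.003 0;0 0 0 0.004 0;0 0 0 0.0045 0;0 0 0 0.0045 0'
python3 -c "
from h import *
o=manip.get_obs();print(o['eef_pos'],o['ft_force'],o['wrist_torque'])"
```

```text
time_s: 10.4
eef_pos: [0.562, 0.1895, 0.1224]
tool_rot: [-2.113, -2.325, 0.0]
ft_force: [0.3, 0.6, -2.2]
grip_width: 0.149
[0.56197279 0.189546   0.12239846] [ 0.32791568  0.63972243 -2.19746925] [ 0.07871914 -0.12599055  0.04925034]
```

```bash
python3 -m creep '0 0 0 0.001 0;0 0 0 0.002 0;0 0 0 0.003 0;0 0 0 0.004 0;0 0 0 0.004 0'
python3 -c "
from h import *
o=manip.get_obs();print(o['eef_pos'],o['ft_force'],o['wrist_torque'])"
```

```text
time_s: 10.9
eef_pos: [0.5621, 0.1896, 0.1185]
tool_rot: [2.113, 2.325, 0.0]
ft_force: [-0.1, -0.5, 3.4]
grip_width: 0.147
[0.56211252 0.18957554 0.11848667] [-0.10395711 -0.45761409  3.44530809] [-0.02373608 -0.0163539  -0.00472745]
```

```bash
python3 -m creep '0 0 0 0.002 0;0 0 0 0.004 0;0 0 0 0.006 0;0 0 0 0.008 0;0 0 0 0.009 0;0 0 0 0.0098 0;0 0 0 0.0098 0;0 0 0 0.0098 0'
python3 -c "
from h import *
o=manip.get_obs();print(o['eef_pos'],o['ft_force'],o['wrist_torque'],o['qpos'])"
```

```text
time_s: 11.7
eef_pos: [0.5622, 0.1896, 0.1088]
tool_rot: [2.113, 2.325, 0.0]
ft_force: [-1.2, -1.2, 6.8]
grip_width: 0.145
[0.56215815 0.18960025 0.10875384] [-1.24178308 -1.17116948  6.80465669] [-0.15243814  0.23791127 -0.03723971] [ 0.20527692  0.60709527 -0.78585428  1.76513644  0.50631633  0.98306545
  0.88506248]
```

```bash
python3 -m creep '0 0 0 0.0008 0;0 0 0 0.0008 3;0 0 0 0.0008 6;0 0 0 0.0008 10;0 0 0 0.0008 14;0 0 0 0.0008 14'
python3 -c "
from h import *
o=manip.get_obs();print(o['eef_pos'],o['ft_force'],o['wrist_torque'],o['qpos'])
M=R.from_rotvec(o['tool_rot']).as_matrix();print(np.degrees(np.arctan2(M[1,0],M[0,0])))"
```

```text
time_s: 12.3
eef_pos: [0.5624, 0.1898, 0.1082]
tool_rot: [2.383, 2.046, 0.001]
ft_force: [-0.8, -0.4, 7.4]
grip_width: 0.151
[0.5623694  0.18979905 0.10818917] [-0.76600731 -0.42248116  7.44247332] [ 0.07832866 -0.01798267 -0.06814472] [ 0.16737548  0.5886121  -0.72988401  1.76659795  0.46696861  0.96621409
  0.6680451 ]
81.30881372595924
```

```bash
python3 -m creep '0 0 0 0 4;0 0 0 0 9;0 0 0 0 14;0 0 0 0 19;0 0 0 0 24;0 0 0 0 29;0 0 0 0 34;0 0 0 0 39;0 0 0 0 44;0 0 0 0 49;0 0 0 0 54;0 0 0 0 59;0 0 0 0 63;0 0 0 0 66;0 0 0 0 66'
python3 -c "
from h import *
o=manip.get_obs();print(o['eef_pos'],o['ft_force'],o['wrist_torque'],o['qpos'])
M=R.from_rotvec(o['tool_rot']).as_matrix();print(np.degrees(np.arctan2(M[1,0],M[0,0])))"
```

```text
time_s: 13.8
eef_pos: [0.5624, 0.1898, 0.1082]
tool_rot: [-3.113, -0.42, -0.002]
ft_force: [-0.2, -0.4, 7.9]
grip_width: 0.15
[0.56243195 0.18984608 0.10821707] [-0.17162282 -0.36662028  7.92723999] [-0.10507957 -0.13644706 -0.10761471] [-0.01788844  0.52259283 -0.47044612  1.77275507  0.28993472  0.91401287
 -0.34495646]
15.349314484126147
```

```bash
python3 -m creep '0 0 0 0 2;0 0 0 0 4;0 0 0 0 6;0 0 0 0 8;0 0 0 0 10;0 0 0 0 11;0 0 0 0 12;0 0 0 0 12'
python3 -c "
from h import *
o=manip.get_obs();print(o['eef_pos'],o['ft_force'],o['wrist_torque'])
M=R.from_rotvec(o['tool_rot']).as_matrix();print(np.degrees(np.arctan2(M[1,0],M[0,0])))"
python3 -m creep '0 0 0 0 0.7;0 0 0 0 1.5;0 0 0 0 1.5'
python3 -c "
from h import *
o=manip.get_obs();print(o['eef_pos'],o['ft_force'],o['wrist_torque'])
M=R.from_rotvec(o['tool_rot']).as_matrix();print(np.degrees(np.arctan2(M[1,0],M[0,0])))"
```

```text
time_s: 14.6
eef_pos: [0.5625, 0.1898, 0.1082]
tool_rot: [-3.14, -0.094, -0.002]
ft_force: [0.3, 0.1, 8.0]
grip_width: 0.149
[0.56247506 0.18976705 0.10818912] [0.33270567 0.13060921 7.99567434] [-0.05933545 -0.17315001 -0.00386505]
3.423260303073811
time_s: 14.9
eef_pos: [0.5625, 0.1898, 0.1082]
tool_rot: [-3.141, -0.053, -0.002]
ft_force: [0.1, -0.6, 8.1]
grip_width: 0.142
[0.56249937 0.18977616 0.10822489] [ 0.13041023 -0.55896461  8.10242801] [-0.04708526 -0.11395262 -0.01045076]
1.933518511597278
```

```bash
for k in 1; do python3 -m creep '0 0 0 0 0.7;0 0 0 0 1.5;0 0 0 0 1.5'
python3 -c "
from h import *
o=manip.get_obs();print(o['wrist_torque'])
M=R.from_rotvec(o['tool_rot']).as_matrix();print(np.degrees(np.arctan2(M[1,0],M[0,0])))"
done
python3 -m creep '0 0 0 0 0.7;0 0 0 0 1.2;0 0 0 0 1.2'
python3 -c "
from h import *
o=manip.get_obs();print(o['wrist_torque'])
M=R.from_rotvec(o['tool_rot']).as_matrix();print(np.degrees(np.arctan2(M[1,0],M[0,0])))"
```

```text
time_s: 15.2
eef_pos: [0.5624, 0.1898, 0.1082]
tool_rot: [-3.141, -0.012, -0.002]
ft_force: [0.5, 0.0, 7.8]
grip_width: 0.145
[-0.07354729 -0.09315676  0.10427274]
0.444892764597777
time_s: 15.5
eef_pos: [0.5621, 0.1899, 0.1082]
tool_rot: [-3.141, 0.02, -0.001]
ft_force: [-2.4, 0.1, 9.4]
grip_width: 0.146
[-0.07201448  0.34249718  0.24322499]
-0.7322808389741862
```

The turn meets its stop at a tool angle of -0.7°, as predicted (96° from slot middle). I'll ease back about 5° into the lock window and let go.

```bash
python3 -m creep '0 0 0 0 -2;0 0 0 0 -4;0 0 0 0 -5;0 0 0 0 -5'
python3 -c "
from h import *
o=manip.get_obs();print(o['wrist_torque'])
M=R.from_rotvec(o['tool_rot']).as_matrix();print(np.degrees(np.arctan2(M[1,0],M[0,0])))"
python3 -m creep '0.3 0 0 0 0;0.4 0 0 0 0;0.5 0 0 0 0;0.5 0 0 0 0;0.5 0 0 0 0;0.5 0 0 0 0;0.5 0 0 0 0'
python3 -m creep '0.5 0 0 -0.01 0;0.5 0 0 -0.03 0;0.5 0 0 -0.07 0;0.6 0 0 -0.11 0;0.6 0 0 -0.12 0;0.6 0 0 -0.12 0'
python3 -c "
from h import *
snap('wrist','w5.png');snap('scene','s5.png');snap('side','d5.png')"
```

```text
time_s: 15.9
eef_pos: [0.5624, 0.1898, 0.1082]
tool_rot: [-3.139, -0.118, -0.001]
ft_force: [-0.8, 0.1, 6.6]
grip_width: 0.143
[-0.05951097  0.06051923  0.00416696]
4.2989052800289835
time_s: 16.6
eef_pos: [0.5624, 0.1898, 0.1081]
tool_rot: [-3.139, -0.117, -0.001]
ft_force: [0.6, -0.4, 6.2]
grip_width: 0.5
time_s: 17.2
eef_pos: [0.5626, 0.1897, 0.2295]
tool_rot: [-3.139, -0.117, -0.004]
ft_force: [-0.3, -0.3, -0.8]
grip_width: 0.6
```

View pics/w5.png

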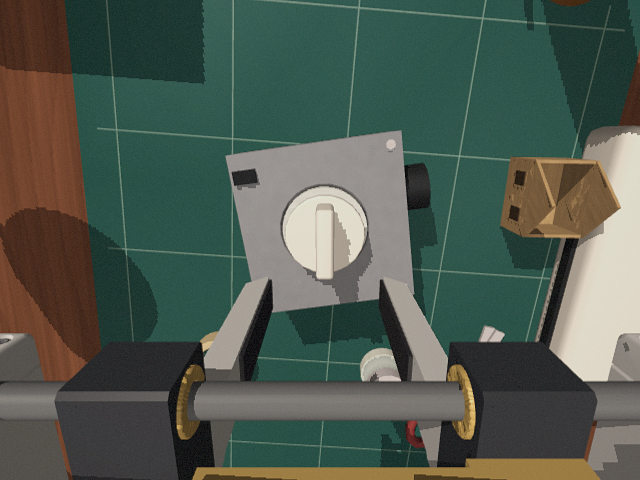

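View pics/d5.png

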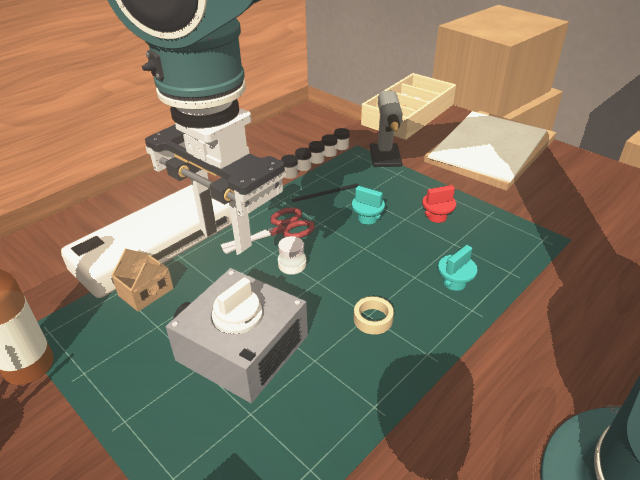

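Run:
```python
from h import *
ims=[]
for f,c,(u,v,w,h) in (('s5.png',0,(365,130,90,80)),('d5.png',0,(190,265,90,80)),('w5.png',0,(265,175,120,120))):
    i=cv2.imread('pics/'+f)[v:v+h,u:u+w];s=400/w if f!='w5.png' else 3
    s=4.4 if f!='w5.png' else 3
    i=cv2.resize(i,None,fx=s,fy=s,interpolation=2)
    a=np.radians(-85.7)
    for z,col in ((.133,(0,0,255)),(.130,(255,0,0))):
        for sx,sy in ((28,7),(28,-7),(-28,7),(-28,-7)):
            p=np.array([.5622+(np.cos(a)*sx-np.sin(a)*sy)/1000,.1898+(np.sin(a)*sx+np.cos(a)*sy)/1000,z])
            q=((proj(f,p)-[u,v]+.5)*s).astype(int);cv2.circle(i,tuple(int(t) for t in q),2,col,-1)
    ims.append(cv2.copyMakeBorder(i,0,360-i.shape[0],0,0,0))
o=np.hstack(ims[:2]);print(o.shape);cv2.imwrite('pics/c5.png',o);cv2.imwrite('pics/c5w.png',ims[2])
```

```text
(360, 792, 3)
```

View pics/c5.png

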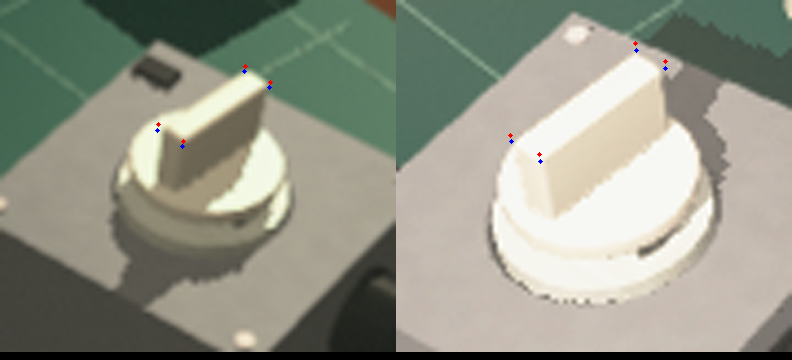

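View pics/c5w.png

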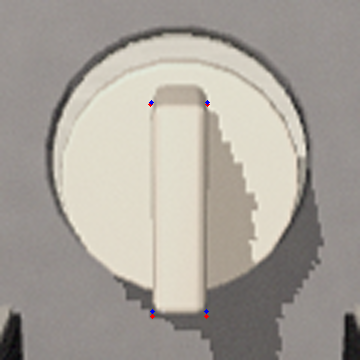

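```bash
python3 -m creep '0.5 0 0 0.03 0;0.5 0 0 0.07 0;0.5 0 0 0.1 0;0.5 0 0 0.113 0;0.5 0 0 0.116 0;0.5 0 0 0.116 0;0.5 0 0 0.116 0'
python3 -m creep '0.5 0 0 0.001 0;0.5 0 0 0.002 0;0.5 0 0 0.002 0'
python3 -m creep '0.5 0 0 0.0005 0;0.5 0 0 0.001 0;0.5 0 0 0.001 0'
python3 -m creep '0.5 0 0 0.0005 0;0.5 0 0 0.0008 0;0.5 0 0 0.0008 0'
```

```text
time_s: 18.05
eef_pos: [0.5627, 0.1898, 0.1131]
tool_rot: [-3.139, -0.117, -0.002]
ft_force: [0.1, 0.4, 1.1]
grip_width: 0.5
time_s: 18.35
eef_pos: [0.5621, 0.1895, 0.1101]
tool_rot: [-3.139, -0.116, -0.001]
ft_force: [-0.6, 0.8, 0.2]
grip_width: 0.502
time_s: 18.65
eef_pos: [0.5622, 0.1896, 0.1092]
tool_rot: [-3.139, -0.117, -0.001]
ft_force: [-1.4, 0.1, 5.3]
grip_width: 0.503
time_s: 18.95
eef_pos: [0.5622, 0.1896, 0.1084]
tool_rot: [-3.139, -0.117, -0.001]
ft_force: [-0.9, -1.3, 4.9]
grip_width: 0.497
```

```bash
python3 -m creep '0.5 0 0 -0.003 0;0.5 0 0 -0.01 0;0.5 0 0 -0.03 0;0.6 0 0 -0.07 0;0.6 0 0 -0.11 0;0.6 0 0 -0.15 0;0.6 0 0 -0.15 0;0.6 0 0 -0.15 0;0.6 0 0 -0.15 0'
python3 - <<'E'
from h import *
snap('scene','s6.png');s,_,_=snap('wrist','w6.png')
a=cv2.imread('pics/s6.png');b=cv2.imread('pics/w6.png')
cv2.imwrite('pics/c6.png',np.hstack([cv2.resize(a,(400,300)),cv2.resize(b,(400,300))]))
i=b[150:270,260:390];cv2.imwrite('pics/c6w.png',cv2.resize(i,None,fx=4,fy=4,interpolation=2))
E
```

```text
time_s: 19.85
eef_pos: [0.5616, 0.1893, 0.2573]
tool_rot: [3.139, 0.117, -0.002]
ft_force: [0.3, 0.1, 0.2]
grip_width: 0.602
```

View pics/c6.png

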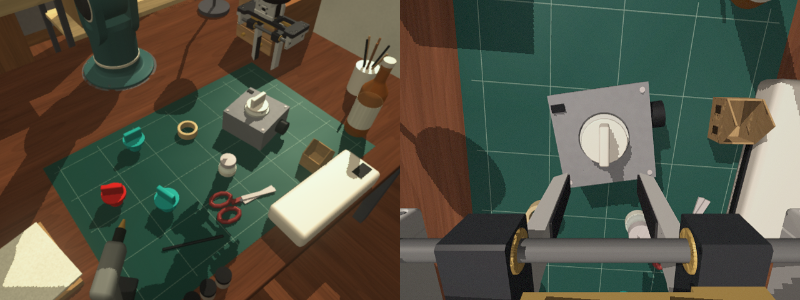

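View pics/c6w.png

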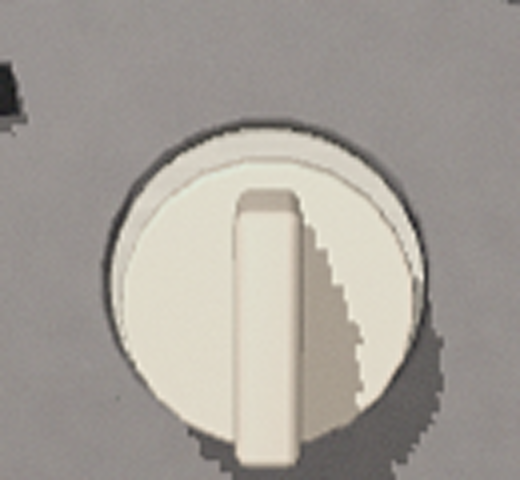

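The cartridge is seated level in the collar with the bar about a quarter turn from the slots. The tape, jar and scissors look unmoved and the gripper is clear, so I'm handing in.

```bash
python3 -c "
from station import manip
print(manip.job_done())"
```

```text
the job is handed in; nothing more can be done
None
```

The white, grey-hubbed cartridge is in the socket and, by my checks, locked. I handed the job in with the robot clock just under 20 s.

- **Insertion:** The slots lay about 5.4° from the world x axis, as seen by the wrist camera. The cartridge dropped through them without touching and met the spring. I pressed it to about 30 mm deep, with no force reading above about 10 N.
- **Twist:** I turned it clockwise until I felt the stop, at about 0.24 N m and roughly 96°, as expected. I then eased back about 5°, to roughly 91°, and opened the gripper.
- **Lock check:** After I let go, the cap was still pressing on the fingertips with about 6 N until I raised the gripper. A light touch afterwards put the cap top at about 101 mm, so the underside is about 25 mm below the mouth, which is the locked depth. That touch (about 5 N) pushed it down about 0.8 mm, less than the 3 mm recess.
- **Not confirmed:** The camera views could not tell the locked height from the unlocked one (3 mm lower), so the lock rests on the touch test. I did not try twisting it back.
- **Surroundings:** In the last pictures the tape, jar and scissors look unmoved, judged by eye, and the gripper is clear of everything.

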